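# Turn up the bench supply by four clicks

## Robot

A 6-joint arm with a two-finger parallel gripper is mounted at the origin on the work surface. World frame = base frame: x ahead of the robot, y to its left, z up, the work surface at z = 0. Lengths are in m, angles in rad, forces in N, time in s.
With the tool pointing down it reaches from about 0.275 to 0.975 m from the base axis. Payload 8.4 kg.
Tool frame: the origin (TCP) lies on the mounting face of the last link; the fingertips stand 190 mm ahead of it and the grasp point (between the pads) lies 171 mm ahead of it; z points along the fingers, y is the line along which they close (so a half turn about z gives the same grasp; the last joint's range is limited). The gripper opens to 92 mm and grips with 3 to 60 N. Pads are 20 mm wide; open, the fingers measure 128 mm over their backs; the gripper's body (75 mm by 189 mm) begins 69 mm behind the grasp point.
Start: joints at [1.282, 0.353, 1.633, -0, 1.155, -0.002], TCP at [0.177, 0.599, 0.405] pointing down, gripper open.
Joint ranges: [-2.63, 2.63], [-0.92, 2.1], [0.06, 2.66], [-1.3, 4.44], [0, 2.69], [-3.02, 3.02]. Speed limits (rad/s): [2.22, 2.22, 2.79, 3.14, 3.14, 3.14].

## Interface

Orientations are given as a unit quaternion [w, x, y, z].
In Python, from rig import bot gives the robot as it stands.
- The arm moves only by the shell command python3 -m inch 'ROWS'. ROWS is JSON, a list of rows, each a list of 5 numbers: the shift along the tool's x, y, z in m, then the turn about the tool's z in degrees, then the closure, from -1 (fully open) to 1 (shut). In form: [[dx, dy, dz, yaw, fingers], ...]. A call has 1 to 12 rows; each row shifts and turns the commanded pose from where the row before left it, along the tool's axes as they then stand; what a row does not reach is not made up. A row lasts 1/10 s, in which the tool goes at most 50 mm and 8.59 degrees, less where a joint would pass 70% of its speed; a pose out of reach is approached as far as the arm can. A call with a gripper value outside its range is refused whole. The fingers move at their own pace and stop on an object; the grip force is fixed at half the most. Time passes only in rows, so rows that do not move let the fingers close. It gives the time, the measured TCP pose, the force, the opening and the grip force at its end, in the units of the state.
- bot.get_obs(): the state, without advancing time (a new reading comes with each control period).
- bot.capture(name): name is "scene" or "top" or "wrist"; returns (picture, depth): 384x512x3 uint8, red, green, blue; 384x512 float32, m along the optical axis (not along the pixel's ray), 0 where there is no reading.
- bot.camera_params(name): a dict with "fx", "fy", "cx", "cy" (pixels), "cam_to_world" (4x4, takes a point from camera to world coordinates). Camera axes: x right, y down, z forward; pixel columns grow to the right and rows downward; lengths in m; the calibration is good to about 2 mm. The wrist camera is an equidistant fisheye: a pixel r from the principal point sees the ray r / f radians off the axis. A picture is of the moment at which its call begins: read the wrist's pose just before it. camera_params takes no time and is no camera call; for the wrist camera it gives the pose at the moment of the call.
- bot.close_job(): hands the job in; it is judged then, once.
The state is a dict: "t": time; "joint_pos": joint angles; "qd": joint speeds; "joint_efforts": joint torques, N m; "position": TCP position; "tcp_rot": TCP orientation; "contact_force": force on the tool from outside, world axes, zero at the start; "ft_torque": the same for the moment, N m; "width": finger opening in m; "gripper_force": force on a finger pad.
Only numpy, scipy, OpenCV 4.12 (cv2) and the standard library are available. Lean on these libraries where they do the work, as an engineer would, in place of code of your own. Each camera call takes 0.05 s, during which the arm holds its last target. There are 200 camera calls.

## Task

Put a closed fingertip into the notch of the big dial on top of the bench supply and push it round clockwise (seen from above) by exactly four clicks, never going past the fourth. Then press the supply's round output button fully down with the fingertip, let it come up again and move clear. Push gently, do not pinch or grip anything, and leave the spool, pot and screwdriver where they are.

Things in the scene. Friction and masses are not known exactly. Their poses are not given: they have to be found in the camera images.
- supply: Bench power supply, fixed grey box 200 (its x) x 300 (its y) x 110 mm high; origin at the centre of its underside on the bench. The dial and the output button stand on its flat top, on its y centre line, 65 mm either side of the middle; which is on which side varies.
- collar: Fixed grey collar under the dial, 144 mm across, 6 mm high, on the supply's top; origin on the dial's axis, 110 mm above the bench. 12 white ticks on it, every 30 degrees, one per click.
- dial_centre (a point): Point on the vertical axis of the black dial, at the height of its upper face (141 mm above the bench). The dial is a disc 120 mm across, 25 mm thick, with one notch cut into it, open at the rim and on top. The point's x axis points from the axis out through the middle of the notch, z up; it turns with the dial. The notch may start in any direction.
- dial_notch (a point): Middle of the notch, 42 mm out from the dial's axis, at the height of the dial's upper face. The notch is 48 mm wide between two parallel flat walls, 20 mm deep, with a bare metal floor, and runs from 18 mm off the axis out to the rim (60 mm); a black line on the floor points at a tick. Axes as dial_centre; it turns with the dial.
- dial (a joint): Dial angle, rad: 0 at the start, in a click stop; grows clockwise seen from above. Stops every 0.5236 rad (30 deg), held by a sprung ball: leaving one takes about 0.2 to 0.25 N m (5 to 6 N at 42 mm from the axis), falling to nothing half way; then the dial snaps by itself into the next stop, up to 11 mm ahead of the finger. Four clicks = 2.094.
- output_top (a point): Centre of the upper face of the output button, 128 mm above the bench when up: a round button 28 mm across in a round housing 44 mm across and 12 mm high.
- output (a joint): How far the output button is pressed, m: 0 up, 0.006 fully down; sprung, 1.5 N to start and 5 N fully down, returns by itself.
- spool: Loose metal solder spool, 52 mm across, 46 mm high, standing on the bench beyond one end of the supply; origin at the centre of its underside.
- pot: Loose small amber glass pot with white cap, 48 mm across, 55 mm high, on the bench beyond the other end of the supply; origin at the centre of its underside.
- driver: Loose screwdriver, about 180 mm long, lying on the bench on the robot's side of the supply; origin under its middle.

How it is judged:
On the way, in this order (a step that is already met when the one before it is completed fails the run):
1. the dial rests in the fourth click stop clockwise of its start (value of joint dial between 1.9744 and 2.2144 rad and value of joint output below 0.001 m), for 0.3 s.
2. the output button is pressed down (value of joint dial between 1.9744 and 2.2144 rad and value of joint output above 0.0045 m), for 0.05 s.
At the end, for the whole second after the job is handed in: The dial stands in its fourth click stop clockwise of the start (2.094 rad, within 0.12), at rest; the output button has been pressed and is up again (less than 1 mm down) (all of step 1 and velocity of joint dial between -0.05 and 0.05 rad/s); the robot touches nothing.
It fails at once if the dial is turned past the fourth click, or anticlockwise by a click (value of joint dial above 2.4144 rad or value of joint dial below -0.32 rad).
It fails at once if the output button is pressed before the dial is set (value of joint output above 0.003 m and value of joint dial below 1.8344 rad).
It fails at once if the dial is pushed or squeezed hard (over 40 N) (contact force between the fingers and collar above 40 N).
It fails at once if the spool, pot or screwdriver is shifted by over 15 mm, lifted or tipped (distance of any of spool, pot, driver from where it was at the start of the episode above 0.015 m or angle between any of spool, pot's own z axis and vertical above 0.3 rad).
It also fails if it takes over 59 s, if anything falls off the work surface, if the arm or the gripper's body presses on something with over 40 N, if the wrist force passes 120 N, or if a joint passes its speed limit or range.

## Working session

There is one attempt and no reset: what is moved stays moved. The work goes in short steps, Python scripts to look and compute and a shell command to move; the robot and the scene stay as the last step left them, time stands still between calls to the robot, and variables do not carry over. Pictures are saved under pics/ and viewed, at most 10 in all, crops included, and the job is handed in when it is done.

```bash
mkdir -p pics; python3 - <<'E'
from rig import bot
import cv2,numpy as np
o=bot.get_obs();print({k:np.round(v,3) for k,v in o.items()})
for n in("top","scene"):
    p,d=bot.capture(n);cv2.imwrite(f"pics/{n}0.png",p[...,::-1]);np.save(f"pics/{n}0.npy",d)
    c=bot.camera_params(n);print(n,c['fx'],c['cx'],c['cy'],np.round(c['cam_to_world'],3).tolist())
E
```

```text
{'t': np.float64(0.0), 'joint_pos': array([ 1.282,  0.354,  1.634, -0.   ,  1.155, -0.002]), 'qd': array([ 0.   , -0.   ,  0.   ,  0.   , -0.002,  0.001]), 'joint_efforts': array([ 2.0000e-03, -5.9386e+01, -3.3422e+01,  7.0000e-02,  2.4000e-02,
       -0.0000e+00]), 'position': array([0.177, 0.599, 0.404]), 'tcp_rot': array([-0.   ,  0.143,  0.99 , -0.001]), 'contact_force': array([0.134, 0.492, 0.145]), 'ft_torque': array([-0.044,  0.042, -0.026]), 'gripper_force': np.float64(0.0), 'width': np.float64(0.092)}
top 411.04499817853133 249.98775722662668 189.8781361397138 [[-0.014, -0.999, 0.051, 0.507], [-1.0, 0.015, 0.026, 0.034], [-0.027, -0.051, -0.998, 0.976], [0.0, 0.0, 0.0, 1.0]]
scene 445.3872765430043 256.4685981338059 194.87838674060632 [[-0.785, 0.387, -0.484, 1.059], [0.62, 0.495, -0.609, 0.661], [0.004, -0.778, -0.628, 0.775], [0.0, 0.0, 0.0, 1.0]]
```

View pics/top0.png

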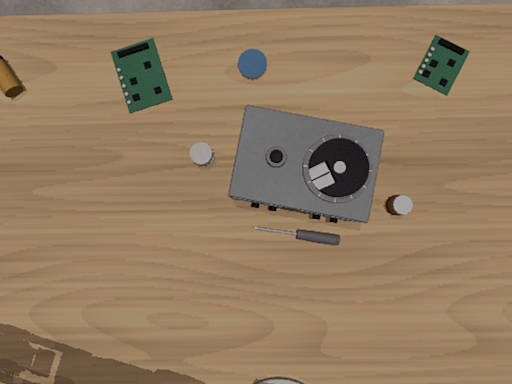

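The top view shows the supply at about (307,163), the dial at (339,167) with its notch toward the lower left at (321,176), and the button at (276,156). I'll enlarge it next.

```bash
python3 - <<'E'
import cv2
p=cv2.imread("pics/top0.png")[115:215,255:385]
cv2.imwrite("pics/crop0.png",cv2.resize(p,None,fx=6,fy=6,interpolation=cv2.INTER_CUBIC))
E
```

```text
(no output)
```

View pics/crop0.png

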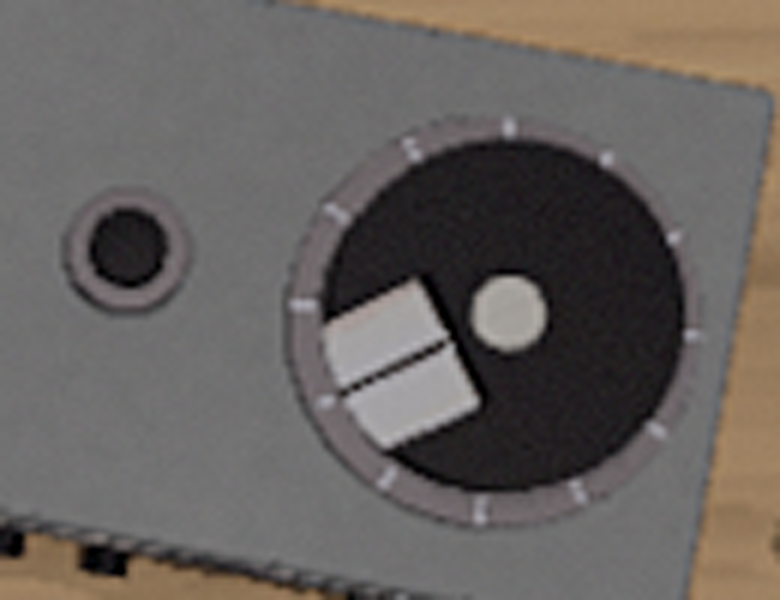

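The crop shows the dial disc spanning x 325–687 and y 140–492, with its centre at about (506,316). The notch line runs from (452,343) to (340,395), and the button is at (128,247).

```bash
cat > h.py <<'E'
from rig import bot
import numpy as np, cv2
from scipy.spatial.transform import Rotation as R
def px2w(c,uv,z):
    M=np.array(c['cam_to_world']);d=M[:3,:3]@[(uv[0]-c['cx'])/c['fx'],(uv[1]-c['cy'])/c['fy'],1]
    return (M[:3,3]+d*(z-M[2,3])/d[2])[:2]
def tool():
    o=bot.get_obs();w,x,y,z=o['tcp_rot'];return np.array(o['position']),R.from_quat([x,y,z,w]).as_matrix(),o
def rel(xy,z,yang=None):
    """shift in current tool axes to put fingertip at xy,z; yaw to bring tool y to world angle"""
    p,M,o=tool();t=np.array([*xy,z])-(p+.19*M[:,2])
    print('shift',np.round(M.T@t*1000,1),'mm')
    if yang is not None:
        a=np.degrees(np.arctan2(M[1,1],M[0,1]));print('yaw cw',((a-yang+90)%180)-90,'at',a)
E
python3 - <<'E'
from h import *
c=bot.camera_params("top")
f=lambda x,y:((x+.5)/6-.5+255,(y+.5)/6-.5+115)
ctr=px2w(c,f(506,316),.141);print('dial',ctr)
print('collar',px2w(c,f((285+700)/2,(115+525)/2),.116))
b=px2w(c,f(128,247),.128);print('btn',b,np.linalg.norm(b-ctr))
a=px2w(c,f(340,395),.121);e=px2w(c,f(452,343),.121);v=a-e
ang=np.degrees(np.arctan2(v[1],v[0]));print('line',a,e,np.linalg.norm(v),ang, 'mid', (a+e)/2, (a+e)/2-.039*v/np.linalg.norm(v))
u=b-ctr;print('supply y ang',np.degrees(np.arctan2(u[1],u[0])))
for k in [(508,128),(606,158),(673,236),(692,334),(657,429),(579,491),(480,514),(388,478),(328,401),(302,304),(337,211),(414,149)]:
    q=px2w(c,f(*k),.116)-ctr;print(np.round(np.degrees(np.arctan2(q[1],q[0])),1),np.linalg.norm(q).round(4),end='; ')
E
```

```text
dial [ 0.59263403 -0.12499318]
collar [ 0.5938833  -0.12505624]
btn [0.62000611 0.00172359] 0.12963938065915653
line [ 0.56816773 -0.07098146] [ 0.58561192 -0.10999069] 0.042731956142020404 114.09329361063511 mid [ 0.57688982 -0.09048607] [ 0.59281054 -0.12608847]
supply y ang 77.81082616737991
-5.9 0.0689; -35.4 0.0704; -64.9 0.0698; -94.0 0.069; -123.9 0.0674; -154.2 0.0653; 174.9 0.0665; 144.9 0.0651; 114.4 0.0633; 83.1 0.0664; 52.7 0.0667; 22.7 0.0669;
```

```bash
python3 -m inch '[[0,0,0,-8.2,1],[0,0,0,-8.2,1],[0,0,0,-8.2,1],[0,0,0,-8.2,1],[0,0,0,-8.2,1],[0,0,0,0,1],[0,0,0,0,1]]'; python3 -c "
from h import *
rel((.5755,-.0868),.21,114.5)"
```

```text
t: 0.8
position: [0.1768, 0.5994, 0.4044]
tcp_rot: [-0.0, -0.211, 0.978, -0.0]
contact_force: [-0.3, 0.2, 0.4]
width: 0.0377
gripper_force: 0.0
shift [ -80.8 -789.4    4.7] mm
yaw cw -0.18014458377615483 at 114.31985541622385
```

```bash
python3 -m inch '[[-0.004,-0.039,0,0,1],[-0.004,-0.039,0,0,1],[-0.004,-0.039,0,0,1],[-0.004,-0.039,0,0,1],[-0.004,-0.039,0,0,1],[-0.004,-0.039,0,0,1],[-0.004,-0.039,0,0,1],[-0.004,-0.039,0,0,1],[-0.004,-0.039,0,0,1],[-0.004,-0.039,0,0,1]]' && python3 -m inch '[[-0.004,-0.039,0,0,1],[-0.004,-0.039,0,0,1],[-0.004,-0.039,0,0,1],[-0.004,-0.039,0,0,1],[-0.004,-0.039,0,0,1],[-0.004,-0.039,0,0,1],[-0.004,-0.039,0,0,1],[-0.004,-0.039,0,0,1],[-0.004,-0.039,0,0,1],[0,0,0,0,1],[0,0,0,0,1]]'; python3 - <<'E'
from h import *
rel((.5755,-.0868),.165,114.5)
p,d=bot.capture("wrist");cv2.imwrite("pics/w1.png",p[...,::-1])
p,d=bot.capture("top");cv2.imwrite("pics/t1.png",p[...,::-1])
E
```

```text
t: 1.8
position: [0.3758, 0.26, 0.4048]
tcp_rot: [0.0, -0.211, 0.978, 0.0]
contact_force: [0.6, 0.6, -0.1]
width: 0.0003
gripper_force: 0.0
t: 2.9
position: [0.5539, -0.0433, 0.4043]
tcp_rot: [-0.0, -0.211, 0.978, 0.0]
contact_force: [0.1, 0.2, 0.8]
width: 0.0005
gripper_force: 0.0
shift [ -1.9 -48.6  49.3] mm
yaw cw -0.18778568313884136 at 114.31221431686116
```

View pics/w1.png

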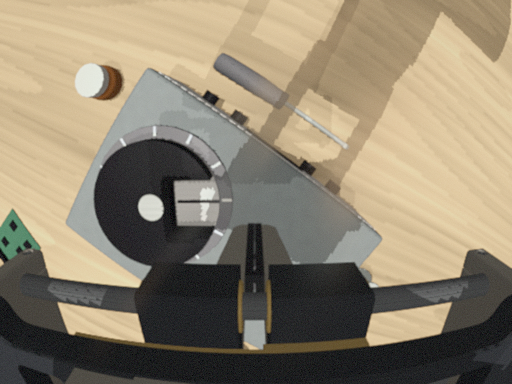

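The wrist view shows the notch floor spanning about x 175–220 and y 180–226. Its line is at row 201, parallel to the tool's y axis, so the yaw is right. The disc spans x 95–217 and y 138–268.

```bash
cat >> h.py <<'E'
def fish(c,uv,z):
    M=np.array(c['cam_to_world']);a=np.array([(uv[0]-c['cx'])/c['fx'],(uv[1]-c['cy'])/c['fy']]);r=np.linalg.norm(a)
    d=M[:3,:3]@[*(a/r*np.sin(r)),np.cos(r)];return (M[:3,3]+d*(z-M[2,3])/d[2])[:2]
E
python3 - <<'E'
from h import *
c=bot.camera_params("wrist")
e,a=fish(c,(178,201),.121),fish(c,(219,201),.121);v=a-e
print(e,a,np.linalg.norm(v),np.degrees(np.arctan2(v[1],v[0])),'axis',e-.018*v/np.linalg.norm(v))
pts=[fish(c,q,.141) for q in((95,200),(155,138),(155,268),(108,160),(110,245))]
from scipy.optimize import least_squares
print(least_squares(lambda s:np.linalg.norm(np.array(pts)-s[:2],axis=1)-s[2],[.59,-.12,.06]).x)
print(c['cam_to_world'][:3,3],c['fx'])
E
```

```text
[ 0.58556253 -0.10584249] [ 0.56926332 -0.07017446] 0.03921571823455837 114.55896721313513 axis [ 0.59304386 -0.1222141 ]
[ 0.59416458 -0.12161353  0.06181051]
[ 0.48764374 -0.07183965  0.3846813 ] 297.3186396354542
```

```bash
python3 -m inch '[[-0.001,-0.023,0,0,1],[-0.002,-0.0235,0,0,1],[0,0,0.02,0,1],[0,0,0.02,0,1],[0,0,0.01,0,1],[0,0,0,0,1],[0,0,0,0,1]]';python3 - <<'E'
from h import *
rel((.5755,-.0844),.128,114.5)
p,d=bot.capture("wrist");cv2.imwrite("pics/w2.png",p[...,::-1])
E
```

```text
t: 3.7
position: [0.5761, -0.0832, 0.3553]
tcp_rot: [0.0, -0.213, 0.977, -0.0]
contact_force: [0.2, -0.4, 0.7]
width: 0.0004
gripper_force: 0.0
shift [ 1.1 -0.8 37.3] mm
yaw cw 0.10021980370629535 at 114.6002198037063
```

View pics/w2.png

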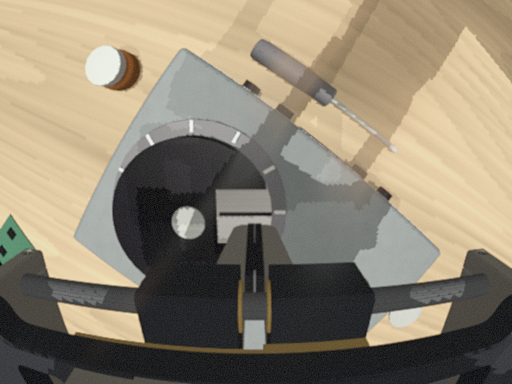

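The notch floor spans x 216–271 with its line at row 213, and the fingertips are on column 255. So the finger is slightly outward of the notch middle.

```bash
python3 - <<'E'
from h import *
c=bot.camera_params("wrist");p,M,o=tool()
for uv,z in (((217,213),.121),((271,213),.121),((216,190),.141),((217,240),.141),((113,215),.141),((195,136),.141),((150,150),.141)):
    w=fish(c,uv,z);print(uv,w.round(4),(M.T@(np.array([*w,z])-p)*1000).round(1),'r',np.linalg.norm(w-[.5933,-.1235]).round(4))
print(c['cx'])
E
```

```text
(217, 213) [ 0.587  -0.1096] [  1.4 -28.1 234.6] r 0.0153
(271, 213) [ 0.5698 -0.0721] [  1.4  13.1 234.6] r 0.0565
(216, 190) [ 0.565  -0.1168] [ 24.4 -25.6 214.6] r 0.0291
(217, 240) [ 0.5987 -0.1022] [-12.4 -26.3 214.6] r 0.022
(113, 215) [ 0.6154 -0.1816] [   5.5 -105.4  214.7] r 0.0622
(195, 136) [ 0.537  -0.1441] [ 61.2 -38.7 214.6] r 0.06
(150, 150) [ 0.558  -0.1698] [ 52.8 -70.9 214.6] r 0.0582
254.13691085449094
```

```bash
python3 -m inch '[[0.001,-0.002,0,0,1],[0,0,0.01,0,1],[0,0,0.01,0,1],[0,0,0.008,0,1],[0,0,0.005,0,1],[0,0,0.004,0,1],[0,0,0,0,1]]';python3 -c "
from h import *
rel((.5757,-.0854),.128,114.5)"
```

```text
t: 4.45
position: [0.5758, -0.0861, 0.3169]
tcp_rot: [-0.001, -0.213, 0.977, 0.0]
contact_force: [-0.2, 0.2, -0.2]
width: 0.0009
gripper_force: 0.0
shift [-0.4  0.6 -1.1] mm
yaw cw 0.06236206307839609 at 114.5623620630784
```

```bash
python3 -m inch '[[-0.003,0,0,0,1],[-0.003,0,0,0,1],[-0.003,0,0,0,1],[-0.002,0,0,0,1],[-0.001,0,0,0,1],[0,0,0,0,1]]'; python3 -m inch '[[-0.0022,-0.0008,0,3,1],[0,0,0,0,1]]';  python3 -m inch '[[-0.0022,-0.0008,0,3,1],[0,0,0,0,1]]'
```

```text
t: 5.05
position: [0.587, -0.081, 0.3177]
tcp_rot: [0.0, -0.213, 0.977, -0.0]
contact_force: [-0.0, -0.6, 0.2]
width: 0.0009
gripper_force: 0.0
t: 5.25
position: [0.5891, -0.0809, 0.3176]
tcp_rot: [-0.0, -0.187, 0.982, 0.0]
contact_force: [0.1, -0.1, -1.1]
width: 0.0005
gripper_force: 0.3
t: 5.45
position: [0.591, -0.0809, 0.3174]
tcp_rot: [-0.001, -0.162, 0.987, 0.0]
contact_force: [-3.8, -0.4, 1.3]
width: 0.0004
gripper_force: 1.6
```

```bash
python3 -m inch '[[-0.0022,-0.0008,0,3,1],[-0.0022,-0.0008,0,3,1],[0,0,0,0,1]]'; python3 -m inch '[[-0.0022,-0.0008,0,3,1],[-0.0022,-0.0008,0,3,1],[0,0,0,0,1]]';  python3 -m inch '[[-0.0022,-0.0008,0,3,1],[0,0,0,0,1]]'; python3 -c "
from h import *
p,M,o=tool();c=np.array([.5935,-.1245]);v=p[:2]-c;print(M[:2,:2].T@v)
p,d=bot.capture('wrist');cv2.imwrite('pics/w3.png',p[...,::-1])"
```

```text
t: 5.75
position: [0.5961, -0.0811, 0.3174]
tcp_rot: [-0.0, -0.11, 0.994, 0.0]
contact_force: [-1.6, 0.7, -0.1]
width: 0.0005
gripper_force: 0.7
t: 6.05
position: [0.6011, -0.0819, 0.3178]
tcp_rot: [0.0, -0.058, 0.998, -0.0]
contact_force: [0.2, -0.4, -0.1]
width: 0.0003
gripper_force: 0.0
t: 6.25
position: [0.6034, -0.0825, 0.3179]
tcp_rot: [0.001, -0.032, 0.999, -0.0]
contact_force: [-0.2, 0.4, -0.0]
width: 0.0006
gripper_force: 0.0
[-0.0126219   0.04129333]
```

View pics/w3.png

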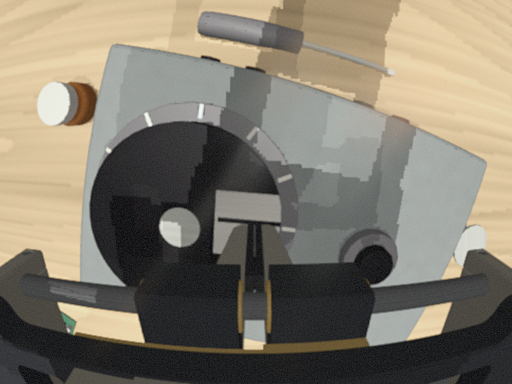

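The notch line now runs from (218,218) to (283,222), and the finger is inside the notch.

```bash
cat >> h.py <<'E'
def line(u,v):
    c=bot.camera_params("wrist");e,a=fish(c,u,.121),fish(c,v,.121);w=a-e
    print(e,a,'len',np.linalg.norm(w),'ang',np.degrees(np.arctan2(w[1],w[0])),'axis',e-.018*w/np.linalg.norm(w))
E
python3 -c "
from h import *
line((218,218),(282,222))
im=cv2.imread('pics/w3.png')[90:270,80:320];cv2.imwrite('pics/w3c.png',cv2.resize(im,None,fx=3.2,fy=3.2,interpolation=cv2.INTER_CUBIC))"
```

```text
[ 0.59431104 -0.10566706] [ 0.59433976 -0.06503061] len 0.04063645779096681 ang 89.95951198358892 axis [ 0.59429833 -0.12366705]
```

View pics/w3c.png

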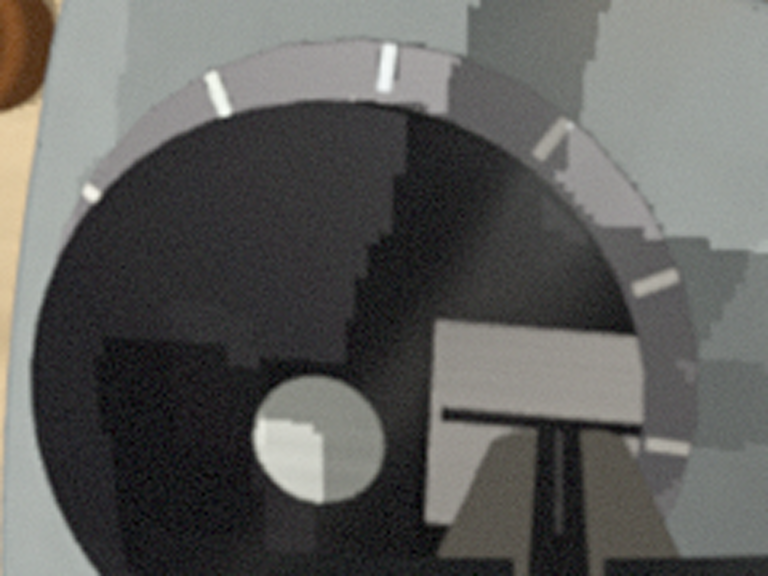

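Click 1 is done: the force went to zero and the dial is ahead of the finger. Next I'll push click 2.

```bash
python3 -m inch '[[-0.0022,-0.0008,0,3,1],[-0.0022,-0.0008,0,3,1],[-0.0022,-0.0008,0,3,1],[-0.0022,-0.0008,0,3,1],[-0.0022,-0.0008,0,3,1],[0,0,0,0,1]]'; python3 -m inch '[[-0.0022,-0.0008,0,3,1],[-0.0022,-0.0008,0,3,1],[-0.0022,-0.0008,0,3,1],[0,0,0,0,1]]';  python3 -m inch '[[-0.0022,-0.0008,0,3,1],[0,0,0,0,1]]';python3 -m inch '[[-0.0022,-0.0008,0,3,1],[0,0,0,0,1],[0,0,0,0,1]]'; python3 -c "
from h import *
p,M,o=tool();c=np.array([.5935,-.1245]);v=p[:2]-c;print(M[:2,:2].T@v,np.degrees(np.arctan2(M[1,1],M[0,1])))
p,d=bot.capture('wrist');im=p[90:270,60:360,::-1];cv2.imwrite('pics/w4.png',cv2.resize(im,None,fx=2.6,fy=2.6,interpolation=cv2.INTER_CUBIC))"
```

```text
t: 6.9
position: [0.6136, -0.0867, 0.3176]
tcp_rot: [-0.001, 0.099, 0.995, 0.0]
contact_force: [-2.4, 1.3, 0.8]
width: 0.0003
gripper_force: 1.4
t: 7.3
position: [0.6197, -0.0908, 0.3176]
tcp_rot: [0.0, 0.176, 0.984, -0.0]
contact_force: [-0.9, 1.2, 0.3]
width: 0.0004
gripper_force: 0.3
t: 7.5
position: [0.6216, -0.0924, 0.3177]
tcp_rot: [0.0, 0.202, 0.979, -0.0]
contact_force: [-0.5, 0.3, 1.0]
width: 0.0003
gripper_force: 0.1
t: 7.8
position: [0.6232, -0.094, 0.3178]
tcp_rot: [0.0, 0.227, 0.974, -0.0]
contact_force: [-0.3, 0.5, -0.3]
width: 0.0004
gripper_force: 0.0
[-0.01317701  0.0405361 ] 63.75839190520897
```

View pics/w4.png

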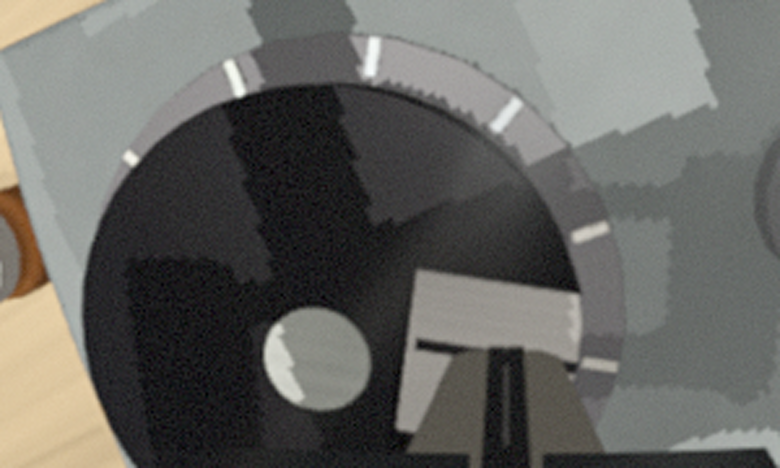

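The notch line (418,345)→(578,370) points at the tick at (600,366), ahead of the finger, so click 2 is done. Next is click 3.

```bash
python3 -c "
from h import *
line((220.8,222.7),(282.3,232.3))"; python3 -m inch '[[-0.0022,-0.0007,0,3,1],[-0.0022,-0.0007,0,3,1],[-0.0022,-0.0007,0,3,1],[-0.0022,-0.0007,0,3,1],[-0.0022,-0.0007,0,3,1],[0,0,0,0,1]]'; python3 -m inch '[[-0.0022,-0.0007,0,3,1],[-0.0022,-0.0007,0,3,1],[-0.0022,-0.0007,0,3,1],[0,0,0,0,1]]';  python3 -m inch '[[-0.0022,-0.0007,0,3,1],[0,0,0,0,1]]';python3 -m inch '[[-0.0022,-0.0007,0,3,1],[0,0,0,0,1],[0,0,0,0,1]]'; python3 -c "
from h import *
p,M,o=tool();c=np.array([.5935,-.1245]);v=p[:2]-c;print(M[:2,:2].T@v,np.degrees(np.arctan2(M[1,1],M[0,1])))
p,d=bot.capture('wrist');im=p[90:270,60:360,::-1];cv2.imwrite('pics/w5.png',cv2.resize(im,None,fx=2.6,fy=2.6,interpolation=cv2.INTER_CUBIC))"
```

```text
[ 0.60710862 -0.10924978] [ 0.63039322 -0.07696193] len 0.03980800950020767 ang 54.2024874214725 axis [ 0.59658001 -0.12384938]
t: 8.45
position: [0.6304, -0.1025, 0.3177]
tcp_rot: [-0.0, 0.353, 0.935, 0.0]
contact_force: [-0.1, 3.2, 1.2]
width: 0.0002
gripper_force: 1.3
t: 8.85
position: [0.6338, -0.1089, 0.3176]
tcp_rot: [-0.0, 0.425, 0.905, -0.0]
contact_force: [-0.3, 0.5, -1.0]
width: 0.0004
gripper_force: 0.4
t: 9.05
position: [0.6347, -0.1111, 0.3177]
tcp_rot: [0.0, 0.449, 0.894, -0.0]
contact_force: [0.5, 0.3, 0.0]
width: 0.0006
gripper_force: 0.0
t: 9.35
position: [0.6355, -0.1132, 0.3177]
tcp_rot: [0.0, 0.471, 0.882, -0.0]
contact_force: [-0.5, -0.7, -0.3]
width: 0.0005
gripper_force: 0.0
[-0.01392383  0.0411542 ] 33.74780946745168
```

View pics/w5.png

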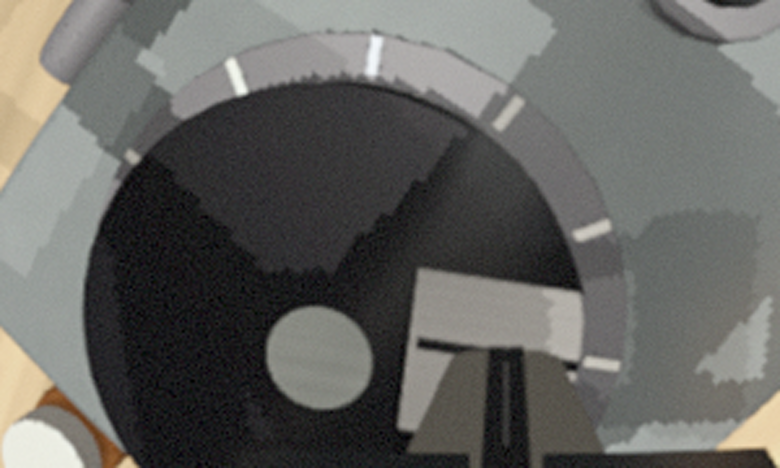

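The relative geometry is the same as after click 2, with the line again pointing at the tick at (600,364), so click 3 is done. For click 4 I'll stop as soon as it snaps.

```bash
python3 -m inch '[[-0.0022,-0.0008,0,3,1],[-0.0022,-0.0008,0,3,1],[-0.0022,-0.0008,0,3,1],[-0.0022,-0.0008,0,3,1],[-0.0022,-0.0008,0,3,1],[0,0,0,0,1]]'; python3 -m inch '[[-0.0022,-0.0008,0,3,1],[-0.0022,-0.0008,0,3,1],[0,0,0,0,1]]'; python3 -m inch '[[-0.0022,-0.0008,0,3,1],[0,0,0,0,1]]';  python3 -m inch '[[-0.0022,-0.0008,0,3,1],[0,0,0,0,1],[0,0,0,0,1],[0,0,0,0,1]]'; python3 -c "
from h import *
p,M,o=tool();c=np.array([.5935,-.1245]);v=p[:2]-c;print(M[:2,:2].T@v,np.degrees(np.arctan2(M[1,1],M[0,1])))
p,d=bot.capture('wrist');im=p[90:270,60:360,::-1];cv2.imwrite('pics/w6.png',cv2.resize(im,None,fx=2.6,fy=2.6,interpolation=cv2.INTER_CUBIC))"
```

```text
t: 10.0
position: [0.6371, -0.1245, 0.3177]
tcp_rot: [-0.0, 0.583, 0.812, 0.0]
contact_force: [1.0, 2.9, -1.3]
width: 0.0004
gripper_force: 1.2
t: 10.3
position: [0.6368, -0.1294, 0.3177]
tcp_rot: [0.0, 0.625, 0.781, 0.0]
contact_force: [0.3, 1.4, -0.3]
width: 0.0005
gripper_force: 0.6
t: 10.5
position: [0.6364, -0.1318, 0.3177]
tcp_rot: [0.0, 0.645, 0.764, -0.0]
contact_force: [-0.0, 0.1, -0.1]
width: 0.0006
gripper_force: 0.2
t: 10.9
position: [0.636, -0.134, 0.3177]
tcp_rot: [0.0, 0.665, 0.747, -0.0]
contact_force: [-0.6, 0.5, 0.9]
width: 0.0003
gripper_force: 0.0
[-0.01443581  0.04109824] 6.689925725332725
```

View pics/w6.png

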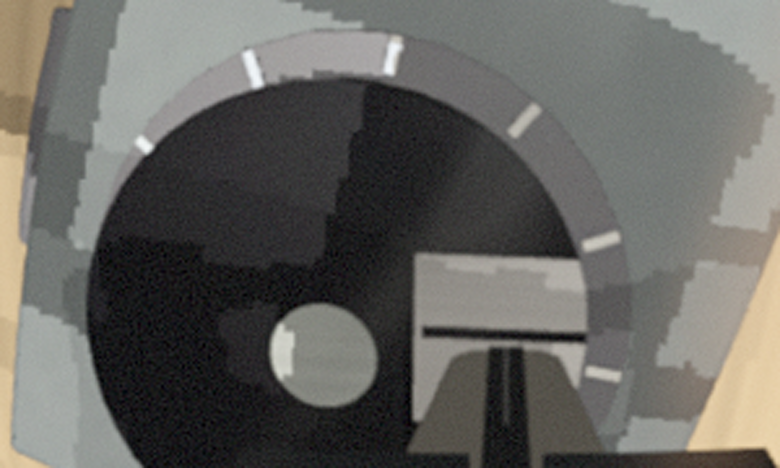

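The line (423,330)→(585,338) is still short of the tick at (602,374), so the dial was still snapping when the picture was taken. I'll wait, then measure the upper notch edge in code, using w5 and w6 as references.

```bash
python3 -m inch '[[0,0,0,0,1],[0,0,0,0,1],[0,0,0,0,1],[0,0,0,0,1],[0,0,0,0,1]]'; cat >> h.py <<'E'
def edge(im):
    g=cv2.GaussianBlur(cv2.cvtColor(im,cv2.COLOR_BGR2GRAY).astype(np.float32),(0,0),3);xs=np.arange(440,561,15)
    ys=[230+np.argmax(np.diff(g[230:330,x])) for x in xs];k,b=np.polyfit(xs,ys,1);print('edge tilt',np.degrees(np.arctan(k)).round(2),'y500',(k*500+b).round(1))
def snap(f):
    p,d=bot.capture('wrist');im=cv2.resize(p[90:270,60:360,::-1],None,fx=2.6,fy=2.6,interpolation=cv2.INTER_CUBIC);cv2.imwrite(f,im);edge(im)
E
python3 -c "
from h import *
for n in (4,5,6): edge(cv2.imread(f'pics/w{n}.png'))
snap('pics/w7.png')"
```

```text
t: 11.45
position: [0.636, -0.134, 0.3177]
tcp_rot: [0.0, 0.665, 0.746, 0.0]
contact_force: [-0.5, 0.1, -1.1]
width: 0.0003
gripper_force: 0.0
edge tilt 8.59 y500 280.9
edge tilt 8.59 y500 279.1
edge tilt 2.16 y500 255.4
edge tilt 11.31 y500 284.0
```

The dial is settled in the fourth stop: the edge tilt is 11.3°, and I expected about 11.5°. I'll lift straight out.

```bash
python3 -m inch '[[0.002,0,0,0,1],[0,0,-0.01,0,1],[0,0,-0.02,0,1],[0,0,-0.03,0,1],[0,0,0,0,1]]'; python3 -c "
from h import *
rel((.6203,.002),.14)
snap('pics/w8.png')"
```

```text
t: 12.0
position: [0.6371, -0.1323, 0.3826]
tcp_rot: [0.003, 0.665, 0.746, 0.002]
contact_force: [0.0, 0.7, -0.2]
width: 0.0001
gripper_force: 0.0
shift [135.9  -2.9  52.3] mm
edge tilt 8.09 y500 295.6
```

```bash
python3 -m inch '[[0.034,-0.001,0,0,1],[0.034,-0.001,0,0,1],[0.034,-0.001,0,0,1],[0.034,0,0,0,1],[0,0,0.02,0,1],[0,0,0.02,0,1],[0,0,0,0,1],[0,0,0,0,1]]'; python3 -c "
from h import *
rel((.6203,.002),.1225)"
```

```text
t: 12.85
position: [0.6171, 0.0026, 0.3374]
tcp_rot: [-0.001, 0.665, 0.746, -0.0]
contact_force: [-0.3, 0.4, 0.0]
width: 0.0008
gripper_force: 0.0
shift [-1.   3.4 24.9] mm
```

```bash
python3 -m inch '[[-0.001,0.003,0.01,0,1],[0,0,0.008,0,1],[0,0,0.003,0,1],[0,0,0,0,1]]'; python3 -m inch '[[0,0,0.002,0,1],[0,0,0,0,1],[0,0,0,0,1]]';python3 -m inch '[[0,0,0.002,0,1],[0,0,0,0,1],[0,0,0,0,1]]'
```

```text
t: 13.25
position: [0.6209, 0.0018, 0.317]
tcp_rot: [0.001, 0.666, 0.746, 0.0]
contact_force: [0.5, -0.5, 4.7]
width: 0.001
gripper_force: 2.2
t: 13.55
position: [0.6208, 0.0018, 0.3164]
tcp_rot: [0.001, 0.666, 0.746, 0.001]
contact_force: [-2.0, -1.3, 12.9]
width: 0.0004
gripper_force: 6.4
t: 13.85
position: [0.6208, 0.0018, 0.3161]
tcp_rot: [0.001, 0.665, 0.746, 0.001]
contact_force: [-8.6, -0.8, 27.4]
width: 0.0006
gripper_force: 14.0
```

The force is 27 N, higher than the spring gives, with the tip reading z = 0.126. I'll back off 3 mm and look from the side.

```bash
python3 -m inch '[[0,0,-0.002,0,1],[0,0,-0.001,0,1],[0,0,0,0,1]]'; python3 - <<'E'
from h import *
p,d=bot.capture("scene");c=bot.camera_params("scene");M=np.linalg.inv(np.array(c['cam_to_world']))
def pr(w):
    q=(M@[*w,1])[:3];return (q[0]/q[2]*c['fx']+c['cx'],q[1]/q[2]*c['fy']+c['cy'])
u,v=pr((.6205,.002,.128));print(u,v)
x0,y0=int(u)-60,int(v)-50
im=cv2.resize(p[y0:y0+84,x0:x0+112,::-1],None,fx=7,fy=7,interpolation=cv2.INTER_CUBIC);cv2.imwrite("pics/s2.png",im)
f=lambda w:tuple(np.round((np.array(pr(w))-[x0,y0]+.5)*7-.5).astype(int))
t,R_,o=tool();tip=t+.19*R_[:,2];print('tip',tip,f(tip),'button',f((.6205,.002,.128)),'dial',f((.5935,-.1245,.141)),'f',o['contact_force'])
E
```

```text
t: 14.15
position: [0.6208, 0.0018, 0.3166]
tcp_rot: [0.001, 0.665, 0.746, 0.001]
contact_force: [0.6, -0.7, 4.9]
width: 0.0003
gripper_force: 2.4
227.19256228200342 198.19469707075044
tip [0.62119298 0.00173558 0.12644677] (np.int64(422), np.int64(358)) button (np.int64(424), np.int64(354)) dial (np.int64(278), np.int64(117)) f [ 0.66737077 -0.92491871  8.72014308]
```

View pics/s2.png

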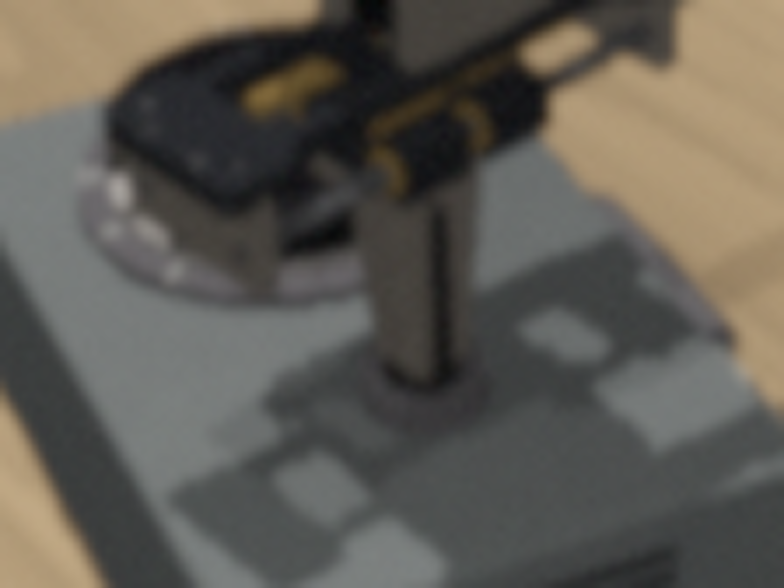

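The fingertip is centred on the button inside its housing. It sits at about (420,378), roughly 20 px lower than the computed tip. Closed, the fingers reach about 4 mm further than assumed, so the 27 N was the button bottoming out, fully pressed. Now I'll lift clear.

```bash
python3 -m inch '[[0,0,-0.01,0,1],[0,0,-0.02,0,1],[0,0,-0.03,0,1],[0,0,-0.03,0,1],[0,0,0,0,1]]'; python3 -m inch '[[0.04,0,0,0,1],[0.04,0,0,0,1],[0.04,0,0,0,1],[0.04,0,0,0,1],[0.04,0,0,0,1],[0,0,0,0,1],[0,0,0,0,1]]'; python3 - <<'E'
from h import *
p,d=bot.capture("top");cv2.imwrite("pics/t9.png",p[...,::-1]);c=bot.camera_params("top")
# bright notch floor inside the disc: centroid direction
yy,xx=np.mgrid[:384,:512];g=p.min(2).astype(int)
w=np.array([[px2w(c,(x,y),.121) for x in range(300,380)] for y in range(130,206)])-[.5935,-.1245]
r=np.linalg.norm(w,axis=2);m=(r>.022)&(r<.052)&(g[130:206,300:380]>70)
v=w[m].mean(0);print(m.sum(),np.degrees(np.arctan2(v[1],v[0])))
dd=d[150:163,268:285];print('button depth min',np.sort(dd[dd>0])[:5],'start',np.sort(np.load('pics/top0.npy')[150:163,268:285].ravel())[:5])
E
```

```text
t: 14.7
position: [0.6211, 0.0021, 0.4098]
tcp_rot: [0.002, 0.665, 0.746, 0.002]
contact_force: [0.5, 0.1, 0.9]
width: 0.0008
gripper_force: 0.0
t: 15.4
position: [0.5969, 0.2013, 0.4047]
tcp_rot: [-0.0, 0.665, 0.747, -0.001]
contact_force: [0.1, -0.5, 0.4]
width: 0.0009
gripper_force: 0.0
304 -9.046553353148058
button depth min [0.8433096  0.8439066  0.8441088  0.84445196 0.8447341 ] start [0.         0.         0.         0.         0.84174716]
```

```bash
python3 -c "
from rig import bot
print(bot.close_job())"
```

```text
the job is handed in; nothing more can be done
None
```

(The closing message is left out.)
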